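# Let a spare roller out of the wide dispenser

## Robot

A 6-joint arm with a two-finger parallel gripper is mounted at the origin on the work surface. World frame = base frame: x ahead of the robot, y to its left, z up, the work surface at z = 0. Lengths are in mm, angles in rad, forces in N, time in s.
With the tool pointing down it reaches from about 325 to 775 mm from the base axis. Payload 5.5 kg.
Tool frame: the origin (TCP) lies at the very end of the fingers, on their centre line; the grasp point (between the pads) lies 19 mm behind it; z points along the fingers, y is the line along which they close (so a half turn about z gives the same grasp; the last joint's range is limited). The gripper opens to 85 mm and grips with 20 to 120 N. Pads are 22 mm wide; open, the fingers measure 114 mm over their backs; the gripper's body (76 mm by 85 mm) begins 54 mm behind the grasp point. The pads swing forward as they close: fully open they stand 13 mm farther back than shut.
Start: joints at [1.064, 0.091, 1.231, -0, 1.82, -0.057], TCP at [260.878, 540.333, 231.275] pointing down, gripper open.
Joint ranges: [-2.87, 2.87], [-0.86, 2.18], [0.17, 2.46], [-1.51, 4.65], [0.06, 2.69], [-2.65, 2.65]. Speed limits (rad/s): [2.57, 2.57, 3.01, 3.14, 3.14, 3.14].

## Interface

Orientations are given as a unit quaternion [w, x, y, z].
In Python, from station import arm gives the robot as it stands.
- The arm moves only by the shell command python3 -m inch 'ROWS' [OPENING] [FORCE]. ROWS is JSON, a list of rows, each an object with "dp": the shift along the world's x, y, z in m, a list of three; "turn": the turn about the world's z in rad. A call has 1 to 12 rows; each row shifts and turns the commanded pose from where the row before left it; what a row does not reach is not made up. A row lasts 1/10 s, in which the tool goes at most 50 mm and 8.59 degrees, less where a joint would pass 70% of its speed; a pose out of reach is approached as far as the arm can. A call with a gripper value outside its range is refused whole. OPENING is the finger opening in m, from 0 to 0.0854, set as the call begins (- or left out, the last holds). The fingers move at their own pace and stop on an object; FORCE is the grip in N (left out, the last holds). Time passes only in rows, so rows that do not move let the fingers close. It gives the time, the measured TCP pose, the force, the opening and the grip force at its end, in the units of the state.
- arm.get_obs(): the state, without advancing time (a new reading comes with each control period).
- arm.snapshot(name): name is "scene" or "top" or "wrist"; returns a dict with "image" (420x560x3 uint8, red, green, blue), "z_map" (420x560 float32, mm along the optical axis (not along the pixel's ray), 0 where there is no reading), "vfov" (degrees; the focal length in pixels is half the picture's height over the tangent of half this angle, whatever the lens; pixels are square), "cx", "cy" (the principal point, pixels), "rvec" (rotation vector, rad) and "tvec" (3), from world to camera coordinates, as OpenCV has them. Camera axes: x right, y down, z forward; pixel columns grow to the right and rows downward; lengths in mm; the calibration is good to about 2 mm. A picture is of the moment at which its call begins.
- arm.close_job(): hands the job in; it is judged then, once.
The state is a dict: "clock": time; "joints": joint angles; "qvel": joint speeds; "joint_efforts": joint torques, N m; "tcp_pos": TCP position; "ee_rot": TCP orientation; "contact_force": force on the tool from outside, world axes, zero at the start; "wrist_torque": the same for the moment, N m; "gripper_width": finger opening in mm; "finger_force": force on a finger pad.
Only numpy, scipy, OpenCV 4.12 (cv2) and the standard library are available. Lean on these libraries where they do the work, as an engineer would, in place of code of your own. Each camera call takes 0.05 s, during which the arm holds its last target. There are 200 camera calls.

## Task

Press down the lever of the wide roller dispenser with the fingertips until its lid is fully up and the roller has rolled out into the tray, then ease the lever back up slowly under the fingers, so that the lid comes down gently and shuts without slamming. Leave the roller lying in the tray and finish clear of everything. Pick nothing up, do not touch the lids or rollers, and leave the narrow dispenser and the other things on the bench as they are.

Things in the scene. Friction and masses are not known exactly. Their poses are not given: they have to be found in the camera images.
- wide_dispenser: the wide sheet-steel roller dispenser, fixed: 200 mm wide inside, 300 deep, 180 high. Origin on the bench under its middle; -x is its front (towards the robot), +y its left. A ramp falls forward, past the lid, to an open catch tray 90 to 152 mm in front of the origin (floor 40 mm high, walls 85). Lever on its right (-y) side, paddle outside the tray's front right corner
- wide_lid (a joint): opening angle of the wide dispenser's lid: 0 shut (lever up), 1.05 fully up (lever on its lower stop); geared to 3 times the lever's angle. A spring and the lid's weight drive both back: 3 to 6 N down on the paddle holds the lid up. Next to no damping: if let go, or if the paddle rises faster than about 150 mm/s, the lid comes down hard
- wide_paddle (a point): centre of the upper face of the black paddle (36 mm along the lever, 36 across, 8 thick) on the wide dispenser's lever, 200 mm in front of its horizontal pivot (110 mm high), 140 mm right of the dispenser's middle; 149 mm above the bench when up, 79 when fully pressed; moves on an arc about the pivot, nearly straight up and down
- wide_lever: the lever of the wide dispenser, a 200 mm steel arm with the black paddle at its end; the origin lies in the paddle, 4 mm under its top and 9 mm to the left of its middle
- wide_lid_edge (a point): middle of the lower edge of the aluminium sheet lid of the wide dispenser, 103 mm from hinge to lower edge, 194 mm wide, hinged along its top at 168 mm height; shut, it slopes forward and down to the ramp; up, it stands out level to the front, 85 mm over the tray's rear part
- wide_roller_center (a point): centre of the spare roller of the wide dispenser: a dark rubber roller, 34 mm diameter, 172 mm long, with steel shaft ends; it lies across the ramp behind the lid and rolls into the tray by itself once the lid is about half up
- narrow_dispenser: the narrow sheet-steel roller dispenser, fixed: 120 mm wide inside, 300 deep, 180 high. Origin on the bench under its middle; -x is its front (towards the robot), +y its left. A ramp falls forward, past the lid, to an open catch tray 90 to 152 mm in front of the origin (floor 40 mm high, walls 85). Lever on its right (-y) side, paddle outside the tray's front right corner
- narrow_lid (a joint): opening angle of the narrow dispenser's lid: 0 shut (lever up), 1.05 fully up (lever on its lower stop); geared to 3 times the lever's angle. A spring and the lid's weight drive both back: 3 to 6 N down on the paddle holds the lid up. Next to no damping: if let go, or if the paddle rises faster than about 150 mm/s, the lid comes down hard
- narrow_paddle (a point): centre of the upper face of the black paddle (36 mm along the lever, 36 across, 8 thick) on the narrow dispenser's lever, 200 mm in front of its horizontal pivot (110 mm high), 100 mm right of the dispenser's middle; 149 mm above the bench when up, 79 when fully pressed; moves on an arc about the pivot, nearly straight up and down
- narrow_lever: the lever of the narrow dispenser, a 200 mm steel arm with the black paddle at its end; the origin lies in the paddle, 4 mm under its top and 9 mm to the left of its middle
- narrow_lid_edge (a point): middle of the lower edge of the aluminium sheet lid of the narrow dispenser, 103 mm from hinge to lower edge, 114 mm wide, hinged along its top at 168 mm height; shut, it slopes forward and down to the ramp; up, it stands out level to the front, 85 mm over the tray's rear part
- narrow_roller_center (a point): centre of the spare roller of the narrow dispenser: a dark rubber roller, 34 mm diameter, 92 mm long, with steel shaft ends; it lies across the ramp behind the lid and rolls into the tray by itself once the lid is about half up
- wide_roller: the rubber roller of the wide dispenser, same centre as its centre point; y is its axis
- narrow_roller: the rubber roller of the narrow dispenser, same centre as its centre point; y is its axis
- toner_bottle: standing grey bottle, 52 mm diameter, 120 mm high, origin at its foot; between the dispensers
- tape: parcel tape roll, 90 mm outside, 48 mm high, flat on the bench, origin under its middle
- screwdriver: screwdriver, about 200 mm, lying on the bench between the dispensers
- brush: flat brush, about 200 mm, lying on the bench, in front
- carton: small closed carton, 120 x 90 x 70 mm, origin under its middle
- gear: white plastic gear wheel with hub, 60 mm diameter, 26 mm high, flat on the bench
- mug: white mug, 76 mm diameter, 90 mm high
Not all that is in view belongs to the job. Leave any yellow look-alike of the wide_roller alone.

How it is judged (in metres and radians):
On the way:
1. the wide dispenser's lid is fully up (at least 0.93 rad) (value of joint wide_lid above 0.93 rad), for 0.2 s.
At the end, for the whole second after the job is handed in: The wide dispenser's lid is shut (within 0.06 rad) with its lever up, its roller lies at rest on the tray floor (slower than 30 mm/s), and the narrow dispenser is shut with its roller still behind the lid (value of joint each of wide_lid, narrow_lid below 0.06 rad and x of wide_roller_center in the frame of wide_dispenser between -0.155 and -0.09 m and y of wide_roller_center in the frame of wide_dispenser between -0.03 and 0.03 m and z of wide_roller_center in the frame of wide_dispenser below 0.07 m and linear speed of wide_roller below 0.03 m/s and x of narrow_roller_center in the frame of narrow_dispenser above -0.03 m); the robot touches nothing.
It fails at once if the wide lid drops or slams (falls faster than 3 rad/s) (velocity of joint wide_lid below -3 rad/s).
It fails at once if the narrow dispenser's lever is pressed (its lid opens over 0.18 rad) (value of joint narrow_lid above 0.18 rad).
It fails at once if the robot touches a lid or a roller (over 0.5 N), or works the wide lever with the arm or the gripper's body instead of the fingers (over 1 N) (contact force between any of the fingers, the arm and wide_lid above 0.5 N or contact force between any of the fingers, the arm and wide_roller above 0.5 N or contact force between any of the fingers, the arm and narrow_lid above 0.5 N or contact force between any of the fingers, the arm and narrow_roller above 0.5 N or contact force between the arm and wide_lever above 1 N).
It fails at once if a roller is lifted (its centre over 160 mm high) (height (world z) of any of wide_roller_center, narrow_roller_center above 0.16 m).
It fails at once if another thing on the bench is moved by more than 20 mm (distance of any of toner_bottle, tape, screwdriver, brush, carton, gear, mug from where it was at the start of the episode above 0.02 m).
It also fails if it takes over 40 s, if anything falls off the work surface, if the arm or the gripper's body presses on something with over 40 N, if the wrist force passes 120 N, or if a joint passes its speed limit or range.

## Working session

There is one attempt and no reset: what is moved stays moved. The work goes in short steps, Python scripts to look and compute and a shell command to move; the robot and the scene stay as the last step left them, time stands still between calls to the robot, and variables do not carry over. Pictures are saved under pics/ and viewed, at most 10 in all, crops included, and the job is handed in when it is done.

```bash
mkdir -p pics
cat > h.py <<'E'
import numpy as np,cv2
from station import arm
def snap(n,f):
    s=arm.snapshot(n); cv2.imwrite('pics/'+f+'.png',s['image'][:,:,::-1]); np.savez('pics/'+f+'.npz',**s); return s
def pt(s,u,v,z=None):
    f=210/np.tan(np.radians(float(s['vfov']))/2); R,_=cv2.Rodrigues(np.array(s['rvec'],float).reshape(3)); t=np.array(s['tvec'],float).reshape(3)
    r=R.T@np.array([(u-float(s['cx']))/f,(v-float(s['cy']))/f,1]); c=-R.T@t
    if z is not None: return c+r*(z-c[2])/r[2]
    d=np.median(s['z_map'][v-1:v+2,u-1:u+2]); return c+r*d
E
python3 - <<'E'
from h import *
snap('top','top1');snap('scene','sc1');o=arm.get_obs();print(o['clock'],o['tcp_pos'],o['ee_rot'],o['contact_force'],o['gripper_width'])
E
```

```text
0.1 [260.74764972 540.09718922 230.24305447] [-2.59374376e-04  2.23029329e-01  9.74811321e-01 -8.59544865e-04] [-0.29004387 -0.52651564  0.39504778] 85.4918664729867
```

View pics/top1.png

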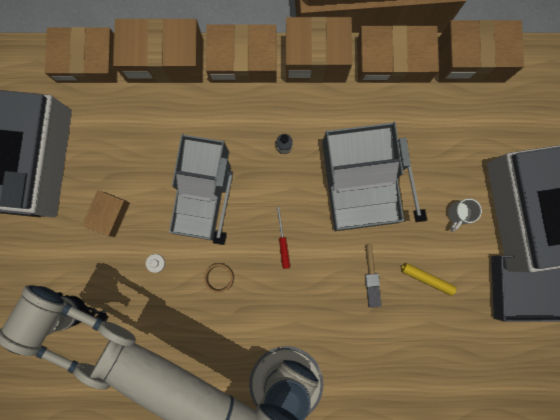

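View pics/sc1.png

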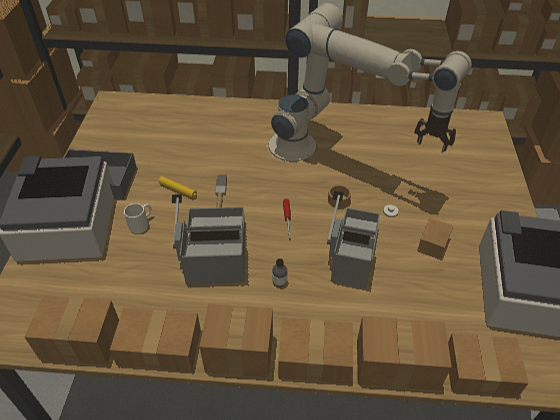

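The top view shows the wide dispenser around (365,178), its paddle at (420,215), the mug at (467,211), the brush at (373,285) and a yellow decoy at (428,278). The narrow dispenser is on the left, with its paddle at (220,238). I'll localise the paddle next.

Run:
```python
from h import *
s=dict(np.load('pics/top1.npz'))
for n,u,v in [('paddle',420,215),('mug',470,211),('handle',456,228),('brush',373,300)]: print(n,pt(s,u,v).round())
print('paddle@149',pt(s,420.5,215.5,149).round())
for n,u,v,z in [('rearL',326,128,180),('rearR',396,124,180),('trayFL',335,229,85),('trayFR',404,223,85)]: print(n,pt(s,u,v,z).round(),pt(s,u,v).round())
c=cv2.resize(s['image'][110:240,310:490,::-1],None,fx=4,fy=4,interpolation=2);cv2.imwrite('pics/c1.png',c)
```

```text
paddle [ 520. -398.  151.]
mug [ 546. -598.   12.]
handle [ 487. -531.   70.]
brush [ 262. -278.   16.]
paddle@149 [ 519. -400.  149.]
rearL [ 775. -120.  180.] [ 822. -136.    3.]
rearR [ 788. -327.  180.] [ 835. -366.    5.]
trayFL [ 483. -153.   85.] [ 486. -158.   41.]
trayFR [ 501. -366.   85.] [ 508. -386.    2.]
```

View pics/c1.png

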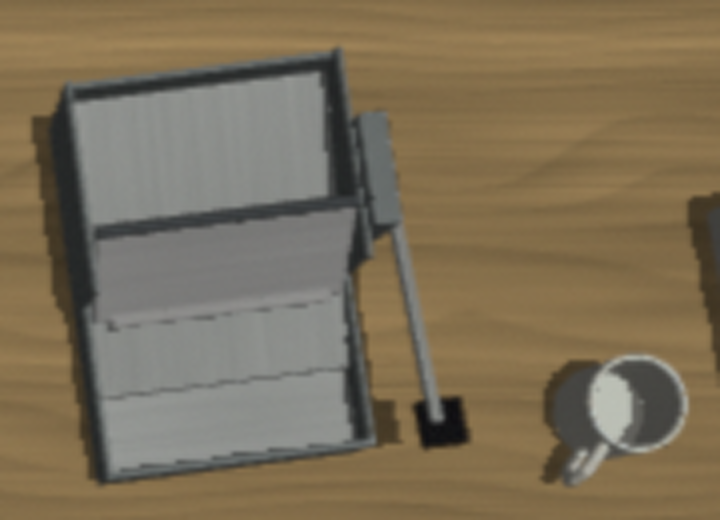

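The paddle sits at (519,−400,149), which matches its given height, and the dispenser's yaw is about +0.08 rad. I'll press slightly outboard and forward of the paddle centre, at about (514,−408). The finger line will be turned along the dispenser, so the gripper body stays off the lid.

```bash
python3 -m inch '[{"dp":[0,0,0.03]},{"dp":[0.012,-0.045,0],"turn":-0.1},{"dp":[0.012,-0.045,0],"turn":-0.1},{"dp":[0.012,-0.045,0],"turn":-0.1},{"dp":[0.012,-0.045,0],"turn":-0.1},{"dp":[0.012,-0.045,0],"turn":-0.1},{"dp":[0.012,-0.045,0],"turn":-0.1},{"dp":[0.012,-0.045,0],"turn":-0.1},{"dp":[0.012,-0.045,0],"turn":-0.1},{"dp":[0.012,-0.045,0],"turn":-0.1},{"dp":[0.012,-0.045,0],"turn":-0.1},{"dp":[0.012,-0.045,0],"turn":-0.04}]' 0 30
python3 -m inch '[{"dp":[0.012,-0.045,0]},{"dp":[0.012,-0.045,0]},{"dp":[0.012,-0.045,0]},{"dp":[0.012,-0.045,0]},{"dp":[0.012,-0.045,0]},{"dp":[0.012,-0.045,0]},{"dp":[0.012,-0.045,0]},{"dp":[0.012,-0.045,0]},{"dp":[0.012,-0.045,0]},{"dp":[0.012,-0.045,0]},{"dp":[0,0,0]}]'
```

```text
validation failed for argument at $[0]...
validation failed for argument at $[0]...
```

Every row seems to need both keys.

```bash
python3 -m inch '[{"dp":[0,0,0.03],"turn":0},{"dp":[0.012,-0.045,0],"turn":-0.1},{"dp":[0.012,-0.045,0],"turn":-0.1},{"dp":[0.012,-0.045,0],"turn":-0.1},{"dp":[0.012,-0.045,0],"turn":-0.1},{"dp":[0.012,-0.045,0],"turn":-0.1},{"dp":[0.012,-0.045,0],"turn":-0.1},{"dp":[0.012,-0.045,0],"turn":-0.1},{"dp":[0.012,-0.045,0],"turn":-0.1},{"dp":[0.012,-0.045,0],"turn":-0.1},{"dp":[0.012,-0.045,0],"turn":-0.1},{"dp":[0.012,-0.045,0],"turn":-0.04}]' 0 30
```

```text
clock: 1.3
tcp_pos: [392.7, 43.5, 261.1]
ee_rot: [0.0, 0.679, 0.734, 0.0]
contact_force: [0.9, 0.3, -0.7]
gripper_width: 0.0
finger_force: 0.0
```

```bash
python3 -m inch '[{"dp":[0.012,-0.045,0],"turn":0},{"dp":[0.012,-0.045,0],"turn":0},{"dp":[0.012,-0.045,0],"turn":0},{"dp":[0.012,-0.045,0],"turn":0},{"dp":[0.012,-0.045,0],"turn":0},{"dp":[0.012,-0.045,0],"turn":0},{"dp":[0.012,-0.045,0],"turn":0},{"dp":[0.012,-0.045,0],"turn":0},{"dp":[0.012,-0.045,0],"turn":0},{"dp":[0.012,-0.045,-0.03],"turn":0},{"dp":[0,0,-0.03],"turn":0},{"dp":[0,0,0],"turn":0}]'
python3 - <<'E'
from h import *
s=snap('wrist','w1');t=snap('top','top2')
R,_=cv2.Rodrigues(np.array(s['rvec'],float).reshape(3))
p,_=cv2.projectPoints(np.array([[519.,-400,149],[514,-408,149],arm.get_obs()['tcp_pos']]),np.array(s['rvec'],float),np.array(s['tvec'],float),np.array([[210/np.tan(np.radians(s['vfov']/2)),0,s['cx']],[0,210/np.tan(np.radians(s['vfov']/2)),s['cy']],[0,0,1]],float),None);print(p.reshape(-1,2))
E
```

```text
clock: 2.5
tcp_pos: [509.8, -399.9, 196.0]
ee_rot: [-0.006, 0.678, 0.735, -0.0]
contact_force: [0.7, 0.1, -0.7]
gripper_width: -0.1
finger_force: 0.0
[[290.87232134 235.18827952]
 [282.17739628 245.88812826]
 [279.16800171 274.87016409]]
```

View pics/w1.png

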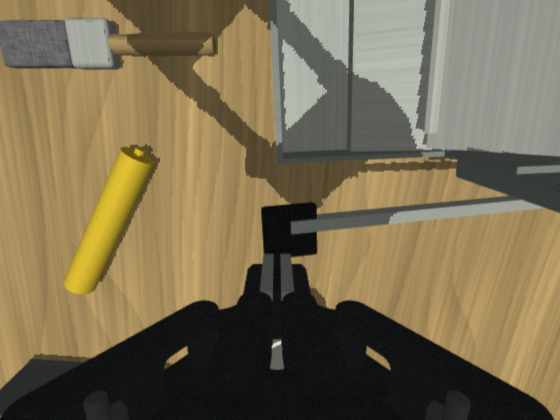

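The wrist view shows the black paddle centred at (289,230) px, against a predicted (291,235), so the estimate is good to about 3 mm. Its surroundings are clear. Next I'll descend to contact slowly.

```bash
python3 -m inch '[{"dp":[0,0,-0.01],"turn":0},{"dp":[0,0,-0.015],"turn":0},{"dp":[0,0,-0.01],"turn":0},{"dp":[0,0,-0.005],"turn":0},{"dp":[0,0,-0.005],"turn":0},{"dp":[0,0,-0.005],"turn":0},{"dp":[0,0,0],"turn":0}]'
```

```text
clock: 3.3
tcp_pos: [511.5, -400.1, 153.4]
ee_rot: [-0.001, 0.678, 0.735, -0.0]
contact_force: [-0.3, 0.2, 0.4]
gripper_width: -0.1
finger_force: 0.0
```

```bash
python3 -m inch '[{"dp":[0.001,-0.004,0],"turn":0},{"dp":[0,0,-0.005],"turn":0},{"dp":[0,0,-0.005],"turn":0},{"dp":[0,0,-0.008],"turn":0},{"dp":[0,0,-0.008],"turn":0},{"dp":[0,0,-0.008],"turn":0},{"dp":[0,0,-0.008],"turn":0},{"dp":[0,0,0],"turn":0}]'
python3 - <<'E'
from h import *
snap('wrist','w2')
E
```

```text
clock: 4.1
tcp_pos: [512.3, -404.0, 110.2]
ee_rot: [-0.001, 0.678, 0.735, -0.0]
contact_force: [-1.5, -2.2, 2.9]
gripper_width: -0.0
finger_force: 1.8
```

View pics/w2.png

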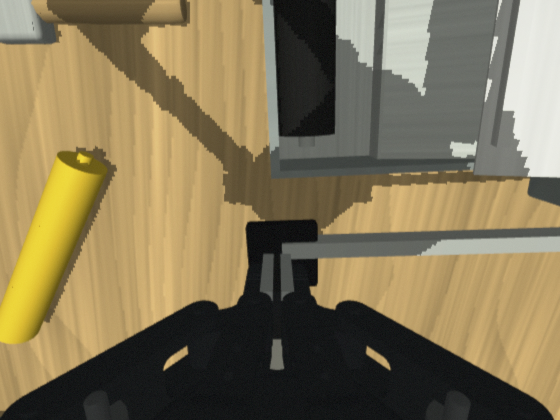

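The fingertips are on the paddle at about (278,255), and the roller is already in the tray at (305,70). The lid, at upper right, is well clear of the gripper. I'll press on to the stop.

```bash
python3 -m inch '[{"dp":[0,0,-0.008],"turn":0},{"dp":[0,0,-0.008],"turn":0},{"dp":[0,0,-0.008],"turn":0},{"dp":[0,0,-0.004],"turn":0},{"dp":[0,0,-0.002],"turn":0},{"dp":[0,0,0],"turn":0}]'
```

```text
clock: 4.75
tcp_pos: [513.2, -404.0, 82.2]
ee_rot: [0.0, 0.678, 0.735, 0.0]
contact_force: [2.6, -0.3, 4.5]
gripper_width: -0.3
finger_force: 1.9
```

```bash
python3 -m inch '[{"dp":[0,0,-0.002],"turn":0},{"dp":[0,0,-0.002],"turn":0},{"dp":[0,0,-0.001],"turn":0},{"dp":[0,0,0],"turn":0},{"dp":[0,0,0],"turn":0},{"dp":[0,0,0],"turn":0},{"dp":[0,0,0],"turn":0},{"dp":[0,0,0],"turn":0}]'
python3 - <<'E'
from h import *
snap('wrist','w3')
E
```

```text
clock: 5.55
tcp_pos: [513.6, -404.3, 79.6]
ee_rot: [0.001, 0.678, 0.735, 0.0]
contact_force: [0.9, 2.4, 11.4]
gripper_width: 0.3
finger_force: 5.4
```

View pics/w3.png

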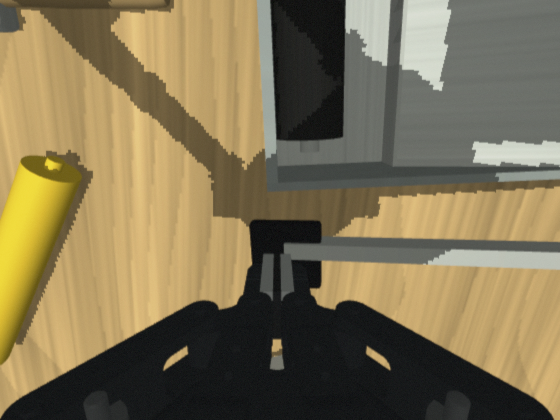

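The force rose to 11 N with the TCP at 79.6 mm, so the lever is on its stop and the lid is fully up. The roller lies against the tray front at (308,70). Now I'll ease the lever up at about 40 mm/s.

```bash
python3 -m inch '[{"dp":[0,0,0.002],"turn":0},{"dp":[0,0,0.003],"turn":0},{"dp":[0,0,0.004],"turn":0},{"dp":[0,0,0.004],"turn":0},{"dp":[0,0,0.004],"turn":0},{"dp":[0,0,0.004],"turn":0},{"dp":[0,0,0.004],"turn":0},{"dp":[0,0,0.004],"turn":0},{"dp":[0,0,0.004],"turn":0},{"dp":[0,0,0.004],"turn":0},{"dp":[0,0,0.004],"turn":0},{"dp":[0,0,0.004],"turn":0}]'
```

```text
clock: 6.8
tcp_pos: [512.6, -404.3, 122.4]
ee_rot: [-0.0, 0.678, 0.735, -0.0]
contact_force: [-2.7, 0.1, 3.4]
gripper_width: 0.1
finger_force: 1.7
```

```bash
python3 -m inch '[{"dp":[0,0,0.004],"turn":0},{"dp":[0,0,0.004],"turn":0},{"dp":[0,0,0.003],"turn":0},{"dp":[0,0,0.003],"turn":0},{"dp":[0,0,0.003],"turn":0},{"dp":[0,0,0.002],"turn":0},{"dp":[0,0,0.002],"turn":0},{"dp":[0,0,0.002],"turn":0},{"dp":[0,0,0.002],"turn":0},{"dp":[0,0,0.002],"turn":0},{"dp":[0,0,0.002],"turn":0},{"dp":[0,0,0.002],"turn":0}]'
```

```text
clock: 8.0
tcp_pos: [512.2, -404.3, 152.9]
ee_rot: [-0.001, 0.678, 0.735, -0.0]
contact_force: [0.8, -0.5, 0.4]
gripper_width: -0.0
finger_force: 0.0
```

Contact is gone at 153 mm, so the lid is shut. I'll lift clear and check.

```bash
python3 -m inch '[{"dp":[0,0,0.005],"turn":0},{"dp":[0,0,0.02],"turn":0},{"dp":[0,0,0.03],"turn":0},{"dp":[-0.01,0,0.04],"turn":0},{"dp":[-0.03,0,0.03],"turn":0},{"dp":[-0.03,0,0],"turn":0},{"dp":[-0.03,0,0],"turn":0},{"dp":[0,0,0],"turn":0},{"dp":[0,0,0],"turn":0},{"dp":[0,0,0],"turn":0}]'
python3 - <<'E'
from h import *
s=snap('top','top3');cv2.imwrite('pics/c3.png',cv2.resize(s['image'][110:310,310:490,::-1],None,fx=3,fy=3,interpolation=2))
E
```

```text
clock: 9.0
tcp_pos: [413.2, -404.2, 277.8]
ee_rot: [-0.0, 0.678, 0.735, 0.0]
contact_force: [0.8, -0.5, -0.6]
gripper_width: 0.1
finger_force: 0.0
```

View pics/c3.png

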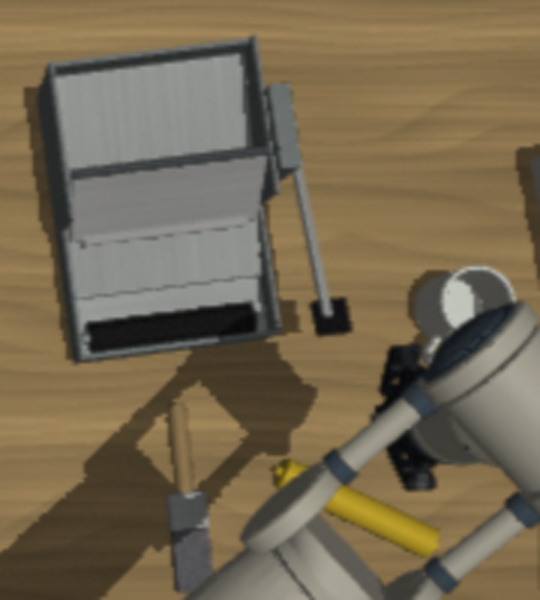

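The crop shows the lid shut, with its edge at (160,235), the lever up, with the paddle at (331,316), and the roller lying in the tray at (172,327). The mug and brush have not moved, and the arm is clear.

```bash
python3 -c "
from station import arm
print(arm.close_job())"
```

```text
the job is handed in; nothing more can be done
None
```

I pressed the wide dispenser's lever to its stop, its roller rolled into the tray, and I eased the lid shut; the last picture showed lid shut, lever up and arm clear, and the job is handed in (no verdict was returned).

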